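# Start the curing cycle from the keypad

## Task

Start the curing cycle with the closed fingers, by pressing only: first push down the raised end of the rocker on the power box until it has tipped fully over, then on the console press the square key (turntable) and after it the round key (lamp) all the way down, where they stay, and last press the long bar key (start) all the way down and let it spring back. Press nothing out of this order and leave the plus-shaped stop key alone. Do not lift, tip or shove the power box, and leave the vase, tweezers and other things on the counter where they are.

Things in the scene. Friction and masses are not known exactly. Their poses are not given: they have to be found in the camera images.
- power_box: loose aluminium power supply box, 120 mm long (its x), 64 mm wide (its y), 46 mm high, 0.6 to 1.1 kg, standing on the counter with a black rocker in its top; origin at the centre of its underside, z up. It stands either left or right of the middle, and the key console on the other side.
- rocker_raised_end (a point): centre of the top face of the rocker's raised half, 25 mm out from the rocker's hinge (in the power box's +x direction); the rocker is black, 72 mm long (box x) and 28 mm wide, V-shaped from the side, its hinge 52 mm above the counter in the middle of the box. At the start this point is 62 to 64 mm above the counter; fully tipped over it is 56 mm above the counter and this half lies level. The point moves with the rocker.
- rocker (a joint): angle of the rocker: 0 to 0.04 rad at the start (off, the half towards box +x raised), 0.32 fully over (on, hard stop); no spring, only friction (0.06 N m, about 2.4 N at the point): it stays where it is left.
- console: fixed white key console, 160 x 160 mm, 45 mm high; origin at the centre of its underside, z up. On top, four black keys in a 2 by 2 grid, 70 mm from centre to centre along its x and y; which key is in which place changes from run to run. Keys are alike in colour and height and differ in shape only.
- square_key_top (a point): the turntable key: square cap, 34 x 34 mm. Its point lies at the centre of the cap's top face and moves with it (z up). At rest the top is 59 mm above the counter; full travel is 8 mm straight down, so fully pressed it is 51 mm above the counter, still 3 mm proud of its 60 mm square metal bezel.
- square_key (a joint): travel of the square key: 0 up, 0.008 m fully pressed; a plain friction slide of about 2.5 N with a hard stop at the bottom and no spring: it stays down where it is left.
- round_key_top (a point): the lamp key: round cap, 38 mm in diameter. Its point lies at the centre of the cap's top face and moves with it (z up). At rest the top is 59 mm above the counter; full travel is 8 mm straight down, so fully pressed it is 51 mm above the counter, still 3 mm proud of its 60 mm square metal bezel.
- round_key (a joint): travel of the round key: 0 up, 0.008 m fully pressed; a plain friction slide of about 2.5 N with a hard stop at the bottom and no spring: it stays down where it is left.
- bar_key_top (a point): the start key: long narrow bar cap, 52 mm (console y) by 18 mm (console x). Its point lies at the centre of the cap's top face and moves with it (z up). At rest the top is 59 mm above the counter; full travel is 8 mm straight down, so fully pressed it is 51 mm above the counter, still 3 mm proud of its 60 mm square metal bezel.
- bar_key (a joint): travel of the bar key: 0 up, 0.008 m fully pressed; a spring (about 1.2 N at the top, 4.5 N at the bottom, then a hard stop) lifts it again when it is let go.
- cross_key_top (a point): the stop key: plus-shaped cap, 40 mm across, arms 13 mm wide; to be left alone. Its point lies at the centre of the cap's top face and moves with it (z up). At rest the top is 59 mm above the counter; full travel is 8 mm straight down, so fully pressed it is 51 mm above the counter, still 3 mm proud of its 60 mm square metal bezel.
- cross_key (a joint): travel of the plus-shaped key: 0 up, 0.008 m fully pressed; a spring (about 1.2 N at the top, 4.5 N at the bottom, then a hard stop) lifts it again when it is let go.
- vase: loose white resin vase model, 51 mm across, 89 mm tall, between console and power box; origin at the centre of its underside
- tweezers: loose steel tweezers lying along their x, 126 mm long, 18 mm wide, 9 mm high, between console and power box, nearer the robot than the vase; origin under their middle
- vat: loose empty orange plastic vat, 120 x 170 mm, 45 mm high, beyond the task's things; origin at the centre of its underside
- tray: loose flat stainless steel tray, 150 x 220 mm, 18 mm high, beyond the task's things; origin at the centre of its underside
- resin_bottle: loose amber bottle, 70 mm across, 190 mm tall, on the far left; origin at the centre of its underside
- jar: loose glass jar with lid, 68 mm across, 85 mm tall, on the left; origin at the centre of its underside
- cup: loose white plastic cup, 66 mm across, 70 mm tall, on the right, beside the fixed clear acrylic curing enclosure (250 x 250 mm, 360 mm tall, front door shut, centred about 0.68 m ahead and 0.55 m to the right of the robot base, at least 50 mm clear of console and power box); origin at the centre of its underside
Mind the look-alikes: they are no part of the job. What is shaped like the power_box but orange or red is not meant.

How it is judged:
On the way, in this order (a step that is already met when the one before it is completed fails the run):
1. the rocker is tipped fully over (value of joint rocker above 0.28 rad), for 0.1 s.
2. the square key is all the way down (value of joint rocker above 0.28 rad and value of joint square_key above 0.006 m), for 0.1 s.
3. the round key is all the way down (all of step 2 and value of joint round_key above 0.006 m), for 0.1 s.
4. the bar key is pressed all the way down (all of step 3 and value of joint bar_key above 0.006 m), for 0.1 s.
5. the bar key has sprung back (all of step 3 and value of joint each of bar_key, cross_key below 0.002 m), for 0.2 s.
At the end, for the whole second after the job is handed in: rocker past 0.28 of 0.32 rad; square and round keys at least 6 of 8 mm down; bar and plus-shaped keys up (within 2 mm); power box at rest, standing flat within 25 mm of its start; every other loose thing within 20 mm of its start (all of step 5 and distance of power_box from where it was at the start of the episode below 0.025 m and height (world z) of power_box below 0.006 m and angle between power_box's own z axis and vertical below 0.08 rad and linear speed of power_box below 0.02 m/s and distance of each of vase, tweezers, vat, tray, resin_bottle, jar, cup from where it was at the start of the episode below 0.02 m); the robot touches nothing.
It fails at once if a console key is pressed (over 3 mm) before the rocker is over (value of joint rocker below 0.25 rad and value of joint any of square_key, round_key, bar_key, cross_key above 0.003 m).
It fails at once if the round key is pressed (over 3 mm) before the square key is down (5 mm), or the bar key before both are ((value of joint square_key below 0.005 m and value of joint round_key above 0.003 m) or (value of joint any of square_key, round_key below 0.005 m and value of joint bar_key above 0.003 m)).
It fails at once if the plus-shaped stop key is pressed (over 3 mm) (value of joint cross_key above 0.003 m).
It fails at once if the power box is lifted, tipped or shoved (over 10 mm up, 0.15 rad, 35 mm) (height (world z) of power_box above 0.01 m or angle between power_box's own z axis and vertical above 0.15 rad or distance of power_box from where it was at the start of the episode above 0.035 m).
It fails at once if another loose thing is lifted, carried or shoved over 25 mm (distance of any of vase, tweezers, vat, tray, resin_bottle, jar, cup from where it was at the start of the episode above 0.025 m).
It also fails if it takes over 51 s, if anything falls off the work surface, if the arm or the gripper's body presses on something with over 40 N, if the wrist force passes 120 N, or if a joint passes its speed limit or range.

## Robot

A 7-joint arm with a two-finger parallel gripper is mounted at the origin on the work surface. World frame = base frame: x ahead of the robot, y to its left, z up, the work surface at z = 0. Lengths are in m, angles in rad, forces in N, time in s.
With the tool pointing down it reaches from about 0.4 to 0.9 m from the base axis. Payload 5.5 kg.
Tool frame: the origin (TCP) lies at the very end of the fingers, on their centre line; the grasp point (between the pads) lies 19 mm behind it; z points along the fingers, x is the direction in which the jaws open and shut, and the axes are right-handed (so a half turn about z gives the same grasp; the last joint's range is limited). The gripper opens to 92 mm and grips with 3 to 60 N. Pads are 19 mm wide; open, the fingers measure 130 mm over their backs; the gripper's body (75 mm by 190 mm) begins 47 mm behind the grasp point.
Start: joints at [-1.07, 0.501, -0.427, 1.55, 0.221, 1.138, -0.21], TCP at [0.153, 0.632, 0.194] pointing down, gripper open.
Joint ranges: [-2.88, 2.88], [-0.31, 2.03], [-1.54, 1.56], [0.2, 2.42], [-1.41, 4.55], [0.19, 2.02], [-2.57, 2.57]. Speed limits (rad/s): [2.57, 2.57, 3.14, 3.14, 3.14, 3.14, 3.14].

## Interface

Orientations are given as a rotation vector (axis times angle).
In Python, from workcell import get_state, capture, job_done gives the robot as it stands.
- The arm moves only by the tool servo_tool, never from a script. Its argument "steps" is one flat list of numbers, 7 for each row, row after row: the shift along the tool's x, y, z each as a share of 100 mm, from -1 to 1, then the turn, a rotation vector about the tool's x, y, z each as a share of pi rad, from -1 to 1, then the opening, from -1 (shut) to 1 (fully open). In form: [tx, ty, tz, rx, ry, rz, fingers, tx, ty, tz, rx, ry, rz, fingers, ...]. A call has 1 to 20 rows; each row shifts and turns the commanded pose from where the row before left it, along the tool's axes as they then stand; what a row does not reach is not made up. A row lasts 1/10 s, in which the tool goes at most 50 mm and 8.59 degrees, less where a joint would pass 70% of its speed; a pose out of reach is approached as far as the arm can. A call with a number of a shift or a turn outside -1 to 1 is refused whole. A call with a gripper value outside its range is refused whole. The fingers move at their own pace and stop on an object; the grip force is fixed at half the most. Time passes only in rows, so rows that do not move let the fingers close. It gives the time, the measured TCP pose, the force and the opening at its end, in the units of the state.
- get_state(): the state, without advancing time (a new reading comes with each control period).
- capture(name): name is "side" or "top"; returns a dict with "frame" (420x560x3 uint8, red, green, blue), "range_z" (420x560 float32, m along the optical axis (not along the pixel's ray), 0 where there is no reading), "intrinsics" (3x3 intrinsics, pixels), "extrinsics" (4x4, takes a point from world to camera coordinates). Camera axes: x right, y down, z forward; pixel columns grow to the right and rows downward; lengths in m; the calibration is good to about 2 mm. A picture is of the moment at which its call begins.
- job_done(): hands the job in, once; it reports no verdict.
The state is a dict: "clock": time; "joints": joint angles; "qd": joint speeds; "joint_torque": joint torques, N m; "tool_pos": TCP position; "ee_rot": TCP orientation; "contact_force": force on the tool from outside, world axes, zero at the start; "torque": the same for the moment, N m; "width": finger opening in m.
Only numpy, scipy, OpenCV 4.12 (cv2) and the standard library are available. Lean on these libraries where they do the work, as an engineer would, in place of code of your own. Each camera call takes 0.05 s, during which the arm holds its last target. There are 200 camera calls.

## Working session

There is one attempt and no reset: what is moved stays moved. The work goes in short steps, Python scripts to look and compute and a tool call to move; the robot and the scene stay as the last step left them, time stands still between calls to the robot, and variables do not carry over. Pictures are saved under pics/ and viewed, about 8 in all and at most 12, crops included, and the job is handed in when it is done.

Besides the shell and the picture viewer there is one more tool, called after "Call:" by a JSON object that holds its "api" and its "payload", one argument or row to a line. servo_tool: Moves the arm, as the interface text tells. Shift numbers are shares of 100 mm and turn numbers shares of pi rad, none past 1 either way. Its arguments: {"type":"object","properties":{"steps":{"type":"array"}},"required":["steps"]}

```bash
mkdir -p pics; ls
python3 - <<'E'
from workcell import get_state, capture
import cv2, numpy as np
s=get_state(); print(s)
for n in("top","side"):
    c=capture(n); cv2.imwrite(f"pics/{n}0.png",c["frame"][:,:,::-1]); np.savez(f"{n}0.npz",**c); print(c["intrinsics"],c["extrinsics"])
E
```

```text
pics
{'clock': 0.0, 'joints': array([-1.06982748,  0.50187874, -0.42681537,  1.55147566,  0.22078935,
        1.13827695, -0.2102915 ]), 'qd': array([ 6.67925748e-04,  5.74192632e-05,  8.73949156e-05,  1.34518339e-03,
        1.39437217e-05, -2.26060247e-03,  1.16714124e-03]), 'joint_torque': array([-3.49255461e-04, -5.66579247e+01, -5.81617624e+00, -2.79109275e+01,
       -6.85686478e-02,  3.06143425e-02,  1.85872264e-04]), 'tool_pos': array([0.15293264, 0.63095146, 0.1926505 ]), 'ee_rot': array([ 2.46824953,  1.94168371, -0.00253552]), 'contact_force': array([-1.43114096,  0.27374269,  0.79038435]), 'torque': array([ 0.04356775, -0.04268954,  0.02719196]), 'width': 0.09210124107676113}
[[493.01486784   0.         269.7203016 ]
 [  0.         493.01486784 204.74875667]
 [  0.           0.           1.        ]] [[ 0.01701874 -0.99980562 -0.00995378 -0.00418627]
 [-0.98880811 -0.0153541  -0.14840071  0.55517869]
 [ 0.14821903  0.01236797 -0.98887722  1.57407948]
 [ 0.          0.          0.          1.        ]]
[[427.67218809   0.         277.73195584]
 [  0.         427.67218809 210.69180724]
 [  0.           0.           1.        ]] [[ 0.83717418 -0.5469177  -0.00451758 -0.44317922]
 [-0.33590249 -0.5076168  -0.79340702  0.23210788]
 [ 0.43163515  0.66573734 -0.6086747   0.97054826]
 [ 0.          0.          0.          1.        ]]
```

View pics/top0.png

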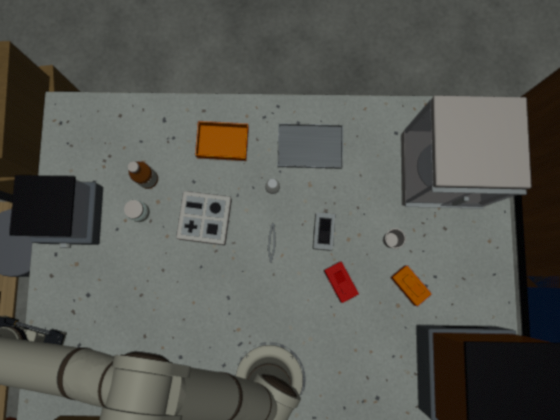

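View pics/side0.png

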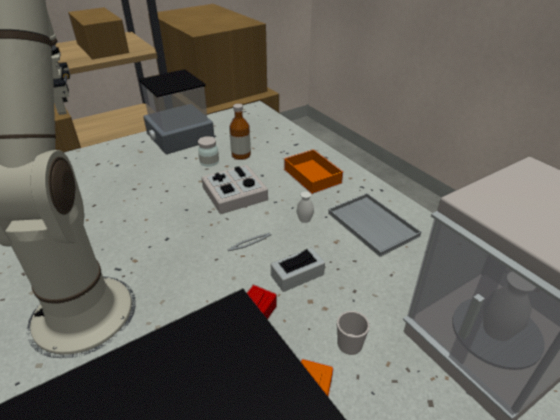

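The top view shows the console near px (204,218), with bar (194,205), round (215,208), cross (191,226) and square (212,229). The power box is near (325,231). The side view agrees with this. Next I measure positions.

```bash
cat > h.py <<'E'
import numpy as np, cv2
def ray(c,uv,z):
    K,E=c["intrinsics"],c["extrinsics"]; R,t=E[:3,:3],E[:3,3]
    o=-R.T@t; d=R.T@np.linalg.inv(K)@np.array([*uv,1.]); return o+d*(z-o[2])/d[2]
def world(c):
    v,u=np.mgrid[:420,:560]; Z=c["range_z"]; p=np.stack([u,v,np.ones_like(u)],-1)@np.linalg.inv(c["intrinsics"]).T*Z[...,None]
    E=c["extrinsics"]; return (p-E[:3,3])@E[:3,:3]
def blobs(c,x0,y0,x1,y1,thr,z):
    g=c["frame"].max(-1)[y0:y1,x0:x1]; m=(g<thr).astype(np.uint8)
    n,l,st,ce=cv2.connectedComponentsWithStats(m)
    W=world(c)
    for i in range(1,n):
        if st[i,4]<20: continue
        uv=ce[i]+[x0,y0]; print(uv.round(1),st[i],ray(c,uv,z).round(4),"depthmed",np.median(W[y0:y1,x0:x1][l==i],0).round(4))
    return m
E
python3 - <<'E'
from h import *
T=dict(np.load("top0.npz"));S=dict(np.load("side0.npz"))
print("top keys");blobs(T,178,193,232,244,70,.059)
print("top rocker");blobs(T,308,205,342,255,70,.056)
print("side keys");blobs(S,200,160,270,212,70,.059)
print("side rocker");blobs(S,268,245,328,290,70,.056)
W=world(T)
# outlines at height
for nm,(x0,y0,x1,y1),lo,hi in(("console",(170,185,240,252),.035,.07),("box",(300,200,350,260),.035,.075)):
    w=W[y0:y1,x0:x1]; m=((w[...,2]>lo)&(w[...,2]<hi)); p=w[m][:,:2].astype(np.float32)
    print(nm,m.sum(),cv2.minAreaRect(p),w[m][:,2].mean())
w=W[205:258:3,314:336:2,2];print((w*1000).round().astype(int))
a=cv2.resize(T["frame"][190:250,170:350,::-1],None,fx=4,fy=4,interpolation=cv2.INTER_CUBIC)
b=cv2.resize(S["frame"][160:290,195:335,::-1],None,fx=2.5,fy=2.5,interpolation=cv2.INTER_CUBIC)
o=np.zeros((a.shape[0]+b.shape[0],max(a.shape[1],b.shape[1]),3),np.uint8);o[:a.shape[0],:a.shape[1]]=a;o[a.shape[0]:,:b.shape[1]]=b
cv2.imwrite("pics/crop.png",o)
E
```

```text
top keys
[193.8 204.9] [ 8  9 16  7 79] [0.5482 0.2509 0.059 ] depthmed [0.5479 0.2503 0.0574]
[215.  207.4] [32 10 11 10 92] [0.5411 0.1819 0.059 ] depthmed [0.5418 0.1819 0.0579]
[190.4 226. ] [ 7 28 12 12 76] [0.4792 0.2593 0.059 ] depthmed [0.4795 0.2596 0.0574]
[211.9 228.7] [ 29  31  11  11 101] [0.4717 0.1894 0.059 ] depthmed [0.4714 0.1895 0.0559]
top rocker
[324.1 230.7] [ 10  13  13  26 302] [ 0.4714 -0.1719  0.056 ] depthmed [ 0.4713 -0.1717  0.054 ]
side keys
[239.5 171.4] [35  7 10 10 57] [0.5471 0.2446 0.059 ] depthmed [0.5478 0.2451 0.0583]
[218.5 176.9] [13 13 12  8 60] [0.4781 0.2526 0.059 ] depthmed [0.4783 0.2566 0.058 ]
[248.3 182.4] [43 19 11  8 73] [0.539  0.1759 0.059 ] depthmed [0.5396 0.1777 0.0583]
[227.  188.3] [21 24 13 10 85] [0.4708 0.1833 0.059 ] depthmed [0.4708 0.1824 0.0585]
side rocker
[297.7 261.3] [ 12   5  36  23 409] [ 0.4697 -0.179   0.056 ] depthmed [ 0.4712 -0.1802  0.0555]
console 2359 ((0.5116243362426758, 0.22187970578670502), (0.16037073731422424, 0.16042251884937286), 84.02381134033203) 0.047300716732236826
box 730 ((0.4735182523727417, 
[... 449 characters left out ...]
48]
 [  32   45   48   48   65   61   59   62   46   50   40]
 [  39   47   48   51   57   53   54   66   50   48   38]
 [  42   39   50   54   48   58   51   55   46   43   -2]
 [  44   43   52   56   56   55   53   54   51   46    0]
 [  46   46   39   61   57   50   57   55   44   37   -6]
 [  53   43   42   54   56   61   48   50   44   46   -9]
 [  45   46   46   48   55   62   60   59   44   44    9]
 [  46   47   44   45   37   42   50   45   47   47   -1]
 [  42   44   40   40   47   46   41   49   45   50   -2]
 [   1   -8   -1  -11    0   -7    7    4   15   -3   -1]
 [  -1  -11   -7   -4   -6   -2   -5    1    4   -7   -4]
 [  -1    1   -6   -4    0   -1    2    5    3    1    5]]
```

View pics/crop.png

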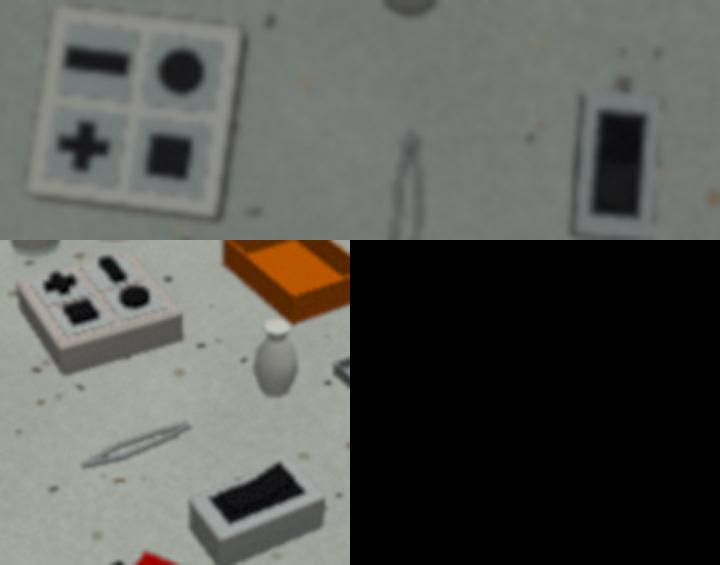

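```bash
cat >> h.py <<'E'
def delta(target):
    from workcell import get_state
    from scipy.spatial.transform import Rotation as Ro
    s=get_state(); R=Ro.from_rotvec(s["ee_rot"]).as_matrix()
    print("t",s["clock"],"pos",s["tool_pos"].round(4),"x-yaw",np.degrees(np.arctan2(R[1,0],R[0,0])).round(1),"zaxis",R[:,2].round(3),"F",s["contact_force"].round(1),"w",s["width"].round(4))
    print("joints",s["joints"].round(2)); print("tool delta/100mm",(R.T@(np.array(target)-s["tool_pos"])*10).round(3))
E
python3 - <<'E'
from h import *
# rocker height profile along box axis from both cameras
a=np.radians(-4.2);c=np.array([.472,-.172]);ux=np.array([np.cos(a),np.sin(a)]);uy=np.array([-ux[1],ux[0]])
for n in("top0","side0"):
    C=dict(np.load(n+".npz"));W=world(C);q=(W[...,:2]-c);x=q@ux;y=q@uy
    m=(abs(y)<.012)&(W[...,2]>.03)&(W[...,2]<.08)
    print(n,[(k,int(s.sum()),round(float(np.median(W[...,2][s])),4)) for k in range(-30,31,10) for s in [m&(abs(x-k/1000)<.005)]])
delta([.15,.63,.23])
E
```

```text
top0 [(-30, 25, 0.0546), (-20, 24, 0.0564), (-10, 21, 0.0542), (0, 22, 0.0554), (10, 28, 0.0572), (20, 23, 0.0597), (30, 20, 0.0648)]
side0 [(-30, 45, 0.0557), (-20, 29, 0.0567), (-10, 31, 0.0563), (0, 33, 0.056), (10, 35, 0.0584), (20, 38, 0.061), (30, 40, 0.0642)]Traceback (most recent call last):
  File "<stdin>", line 8, in <module>
  File "h.py", line 20, in delta
    print("t",s["clock"],"pos",s["tool_pos"].round(4),"x-yaw",np.degrees(np.arctan2(R[1,0],R[0,0])).round(1),"zaxis",R[:,2].round(3),"F",s["contact_force"].round(1),"w",s["width"].round(4))
                                                                                                                                                                         ^^^^^^^^^^^^^^^^
AttributeError: 'float' object has no attribute 'round'
```

Call:
{"api": "servo_tool", "payload": {
  "steps": [0, 0, -0.2, 0, 0, -0.022, -1, 0, 0, -0.2, 0, 0, -0.022, -1, 0, 0, 0, 0, 0, 0, -1]
}}

```text
clock: 0.4
tool_pos: [0.1531, 0.6333, 0.2363]
ee_rot: [-2.326, -2.108, -0.005]
contact_force: [0.0, 0.2, 0.3]
width: 0.0726
```

```bash
python3 -c "
from h import *
delta([.497,-.174,.15])"
```

```text
Traceback (most recent call last):
  File "h.py", line 20, in delta
    print("t",s["clock"],"pos",s["tool_pos"].round(4),"x-yaw",np.degrees(np.arctan2(R[1,0],R[0,0])).round(1),"zaxis",R[:,2].round(3),"F",s["contact_force"].round(1),"w",s["width"].round(4))
                                                                                                                                                                         ^^^^^^^^^^^^^^^^
AttributeError: 'float' object has no attribute 'round'
```

```bash
sed -i 's/s\["width"\].round(4)/round(s["width"],4)/' h.py; python3 -c "
from h import *
delta([.497,-.174,.15])"
```

```text
t 0.4 pos [0.1531 0.6333 0.2363] x-yaw 84.4 zaxis [ 0.001  0.004 -1.   ] F [0.  0.2 0.3] w 0.0726
joints [-1.05  0.47 -0.46  1.5   0.22  1.22 -0.07]
tool delta/100mm [-7.7    4.215  0.832]
```

Call:
{"api": "servo_tool", "payload": {
  "steps": [-0.15, 0.08, 0, 0, 0, 0, -1, -0.28, 0.15, 0, 0, 0, 0, -1, -0.28, 0.15, 0, 0, 0, 0, -1, -0.28, 0.15, 0, 0, 0, 0, -1, -0.28, 0.15, 0, 0, 0, 0, -1, -0.28, 0.15, 0, 0, 0, 0, -1, -0.28, 0.15, 0, 0, 0, 0, -1, -0.28, 0.15, 0, 0, 0, 0, -1, -0.28, 0.15, 0, 0, 0, 0, -1, -0.28, 0.15, 0, 0, 0, 0, -1, -0.28, 0.15, 0, 0, 0, 0, -1, -0.28, 0.15, 0, 0, 0, 0, -1, -0.28, 0.15, 0, 0, 0, 0, -1, -0.28, 0.15, 0, 0, 0, 0, -1, -0.28, 0.15, 0, 0, 0, 0, -1]
}}

```text
clock: 1.9
tool_pos: [0.3294, 0.2034, 0.233]
ee_rot: [-2.331, -2.106, 0.001]
contact_force: [0.0, 0.6, 0.2]
width: 0.0003
```

```bash
python3 -c "
from h import *
delta([.497,-.174,.15])"
```

```text
t 1.9 pos [0.3294 0.2034 0.233 ] x-yaw 84.2 zaxis [-0.001 -0.    -1.   ] F [0.  0.6 0.2] w 0.0003
joints [-0.42 -0.05 -0.2   2.11 -0.01  1.08  0.86]
tool delta/100mm [-3.585  2.049  0.83 ]
```

Call:
{"api": "servo_tool", "payload": {
  "steps": [-0.26, 0.15, 0, 0, 0, 0, -1, -0.26, 0.15, 0, 0, 0, 0, -1, -0.26, 0.15, 0, 0, 0, 0, -1, -0.26, 0.15, 0, 0, 0, 0, -1, -0.26, 0.15, 0, 0, 0, 0, -1, -0.26, 0.15, 0, 0, 0, 0, -1, -0.26, 0.15, 0, 0, 0, 0, -1, -0.26, 0.15, 0, 0, 0, 0, -1, -0.26, 0.15, 0, 0, 0, 0, -1, -0.26, 0.15, 0, 0, 0, 0, -1, -0.26, 0.15, 0, 0, 0, 0, -1, -0.26, 0.15, 0.15, 0, 0, 0, -1, -0.26, 0.15, 0.2, 0, 0, 0, -1, -0.2, 0.1, 0.2, 0, 0, 0, -1, 0, 0, 0.25, 0, 0, 0, -1, 0, 0, 0, 0, 0, 0, -1, 0, 0, 0, 0, 0, 0, -1]
}}

```text
clock: 3.6
tool_pos: [0.4971, -0.171, 0.1531]
ee_rot: [-2.328, -2.106, 0.002]
contact_force: [-0.3, 0.3, 1.4]
width: 0.0003
```

Run:
```python
from h import *
from workcell import capture
delta([.497,-.174,.085])
o=[]
for n,(x0,y0,x1,y1) in(("top",(260,170,380,270)),("side",(240,180,360,300))):
    c=capture(n); np.savez(n+"1.npz",**c); o.append(cv2.resize(c["frame"][y0:y1,x0:x1,::-1],(390,390),interpolation=cv2.INTER_CUBIC))
cv2.imwrite("pics/over.png",np.hstack(o))
```

```text
t 3.6 pos [ 0.4971 -0.171   0.1531] x-yaw 84.3 zaxis [-0.002  0.001 -1.   ] F [-0.3  0.3  1.4] w 0.0003
joints [ 0.07  0.3   0.25  1.92 -0.09  0.93  1.84]
tool delta/100mm [-0.03   0.004  0.681]
```

View pics/over.png

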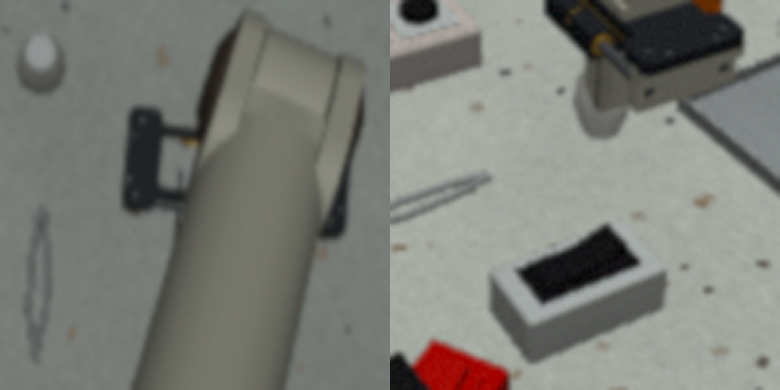

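The top crop shows the arm over the box. The side crop shows the raised end at about (620,240), on the far (+x) side, and the fingertips merge with the vase near (606,140). I'll go down to just above the rocker and look again.

Call:
{"api": "servo_tool", "payload": {
  "steps": [-0.02, 0, 0.2, 0, 0, 0, -1, 0, 0, 0.2, 0, 0, 0, -1, 0, 0, 0.2, 0, 0, 0, -1, 0, 0, 0.1, 0, 0, 0, -1, 0, 0, 0, 0, 0, 0, -1, 0, 0, 0, 0, 0, 0, -1]
}}

```text
clock: 4.3
tool_pos: [0.4986, -0.1735, 0.0847]
ee_rot: [2.328, 2.108, 0.001]
contact_force: [-0.5, -0.2, 0.3]
width: 0.0004
```

Run:
```python
from h import *
from workcell import capture
delta([.497,-.174,.064])
c=capture("side"); f=c["frame"][190:300,240:360,::-1]
cv2.imwrite("pics/over2.png",cv2.resize(f,None,fx=5,fy=5,interpolation=cv2.INTER_CUBIC))
```

```text
t 4.3 pos [ 0.4986 -0.1735  0.0847] x-yaw 84.3 zaxis [ 0.001 -0.    -1.   ] F [-0.5 -0.2  0.3] w 0.0004
joints [ 0.09  0.4   0.24  1.97 -0.13  0.79  1.87]
tool delta/100mm [-0.006 -0.016  0.207]
```

View pics/over2.png

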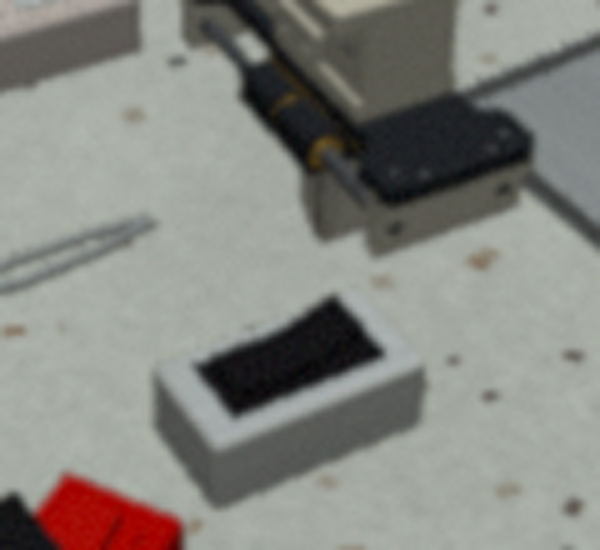

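The side view shows the fingertips at about (325,240) in the crop, but the projected TCP should be at (332,283). I'll check the offset with depth before pressing.

Run:
```python
from h import *
from workcell import capture
c=capture("side"); np.savez("side2.npz",**c); W=world(c)
for v in range(218,246,2):
    print(v,[tuple((W[v,u]*1000).round().astype(int)) for u in range(300,348,6)])
```

```text
218 [(np.int64(460), np.int64(-194), np.int64(202)), (np.int64(471), np.int64(-202), np.int64(202)), (np.int64(467), np.int64(-228), np.int64(222)), (np.int64(473), np.int64(-240), np.int64(227)), (np.int64(483), np.int64(-246), np.int64(226)), (np.int64(493), np.int64(-254), np.int64(227)), (np.int64(505), np.int64(-259), np.int64(225)), (np.int64(513), np.int64(-267), np.int64(227))]
220 [(np.int64(459), np.int64(-196), np.int64(198)), (np.int64(468), np.int64(-206), np.int64(201)), (np.int64(460), np.int64(-236), np.int64(225)), (np.int64(470), np.int64(-243), np.int64(225)), (np.int64(479), np.int64(-252), np.int64(227)), (np.int64(489), np.int64(-258), np.int64(226)), (np.int64(500), np.int64(-264), np.int64(226)), (np.int64(513), np.int64(-268), np.int64(223))]
222 [(np.int64(459), np.int64(-197), np.int64(194)), (np.int64(464), np.int64(-212), np.int64(201)), (np.int64(455), np.int64(-243), np.int64(226)), (np.int64(466), np.int64(-249), np.int64(225)), (np.int64(475), np.int64(-257), np.int64(227)), (np.int64(485), np.int64(-264), np.int64(227)), (np.int64(498), np.int64(-267
[... 3562 characters left out ...]
-1)), (np.int64(565), np.int64(-85), np.int64(1)), (np.int64(581), np.int64(-91), np.int64(-2)), (np.int64(594), np.int64(-101), np.int64(-2)), (np.int64(607), np.int64(-111), np.int64(0)), (np.int64(619), np.int64(-121), np.int64(1)), (np.int64(632), np.int64(-130), np.int64(2)), (np.int64(649), np.int64(-136), np.int64(-3))]
244 [(np.int64(548), np.int64(-82), np.int64(0)), (np.int64(561), np.int64(-90), np.int64(-1)), (np.int64(577), np.int64(-96), np.int64(-4)), (np.int64(586), np.int64(-111), np.int64(2)), (np.int64(600), np.int64(-119), np.int64(2)), (np.int64(613), np.int64(-128), np.int64(2)), (np.int64(629), np.int64(-135), np.int64(0)), (np.int64(642), np.int64(-144), np.int64(0))]
```

Run:
```python
from h import *
for f,p in(("side1",(.497,-.171)),("side2",(.4986,-.1735))):
    c=dict(np.load(f+".npz"));W=world(c)
    m=(abs(W[...,0]-p[0])<.014)&(abs(W[...,1]-p[1])<.022)&(W[...,2]>.075)
    q=W[m]; print(f,m.sum(),np.sort(q[:,2])[[0,1,2,5,10,20,-1]].round(3)); lo=q[q[:,2]<np.sort(q[:,2])[2]+.02]; print(lo.min(0).round(3),lo.max(0).round(3))
c=dict(np.load("side0.npz"));W=world(c);m=(abs(W[...,0]-.153)<.08)&(abs(W[...,1]-.632)<.08)&(W[...,2]>.1);print(m.sum(),np.sort(W[m][:,2])[:6])
```

```text
side1 180 [0.188 0.189 0.19  0.191 0.194 0.198 0.61 ]
[ 0.484 -0.188  0.188] [ 0.501 -0.154  0.209]
side2 155 [0.118 0.118 0.119 0.122 0.126 0.131 0.553]
[ 0.485 -0.191  0.118] [ 0.5   -0.157  0.139]
757 [0.22426231 0.22592273 0.22694879 0.22698356 0.22701611 0.22709047]
```

The visible fingertips are consistently about 33 mm above the reported TCP, at all three poses, while x and y agree. I'll therefore descend in guarded steps and use force and pictures to find contact.

Call:
{"api": "servo_tool", "payload": {
  "steps": [0, 0, 0.1, 0, 0, 0, -1, 0, 0, 0.08, 0, 0, 0, -1, 0, 0, 0.04, 0, 0, 0, -1, 0, 0, 0.03, 0, 0, 0, -1, 0, 0, 0, 0, 0, 0, -1]
}}

```text
clock: 4.9
tool_pos: [0.4972, -0.1734, 0.058]
ee_rot: [-2.329, -2.107, 0.001]
contact_force: [-0.7, 0.2, 0.0]
width: 0.0002
```

```bash
cat >> h.py <<'E'
def prof(n="side"):
    from workcell import capture
    C=capture(n);W=world(C);a=np.radians(-4.2);c=np.array([.472,-.172]);ux=np.array([np.cos(a),np.sin(a)]);uy=np.array([-ux[1],ux[0]])
    q=(W[...,:2]-c);x=q@ux;y=q@uy; m=(abs(y)<.012)&(W[...,2]>.03)&(W[...,2]<.075)
    print(n,[(k,int(s.sum()),round(float(np.median(W[...,2][s])),4)) for k in range(-30,31,10) for s in [m&(abs(x-k/1000)<.005)] if s.any()])
    m=(abs(W[...,0]-.497)<.014)&(abs(W[...,1]+.174)<.022)&(W[...,2]>.066); print("tip",np.sort(W[...,2][m])[[0,2,5,10]].round(3))
    return C
E
python3 - <<'E'
from h import *
delta([.497,-.174,.054]); prof()
E
```

```text
t 4.9 pos [ 0.4972 -0.1734  0.058 ] x-yaw 84.3 zaxis [-0.001  0.    -1.   ] F [-0.7  0.2  0. ] w 0.0002
joints [ 0.1   0.44  0.23  1.98 -0.14  0.73  1.88]
tool delta/100mm [-0.006 -0.002  0.04 ]
side [(-30, 42, 0.0553), (-20, 28, 0.0564), (-10, 28, 0.0561), (0, 35, 0.0554), (10, 32, 0.0586), (20, 38, 0.0614), (30, 38, 0.0641)]
tip [0.066 0.066 0.068 0.096]
```

There is no force and the rocker has not moved, so the real tips sit about 33 mm above the reported TCP. I expect contact at a reported z of about 0.031.

Call:
{"api": "servo_tool", "payload": {
  "steps": [0, 0, 0.08, 0, 0, 0, -1, 0, 0, 0.08, 0, 0, 0, -1, 0, 0, 0.04, 0, 0, 0, -1, 0, 0, 0.02, 0, 0, 0, -1, 0, 0, 0, 0, 0, 0, -1]
}}

```text
clock: 5.45
tool_pos: [0.4974, -0.1735, 0.0362]
ee_rot: [-2.329, -2.108, 0.001]
contact_force: [0.4, 0.1, -0.3]
width: 0.0005
```

Call:
{"api": "servo_tool", "payload": {
  "steps": [0, 0, 0.02, 0, 0, 0, -1, 0, 0, 0.02, 0, 0, 0, -1, 0, 0, 0, 0, 0, 0, -1]
}}

```text
clock: 5.75
tool_pos: [0.4982, -0.1736, 0.0328]
ee_rot: [2.329, 2.108, 0.001]
contact_force: [0.0, -1.0, 1.1]
width: 0.0007
```

Run:
```python
from h import *
delta([.497,-.174,.023]); prof()
```

```text
t 5.75 pos [ 0.4982 -0.1736  0.0328] x-yaw 84.3 zaxis [ 0.001 -0.    -1.   ] F [ 0.  -1.   1.1] w 0.0007
joints [ 0.11  0.48  0.22  1.99 -0.16  0.68  1.9 ]
tool delta/100mm [-0.005 -0.012  0.098]
side [(-30, 50, 0.0552), (-20, 30, 0.057), (-10, 35, 0.0559), (0, 34, 0.0556), (10, 36, 0.0587), (20, 33, 0.0609), (30, 21, 0.0627)]
tip [0.068 0.069 0.071 0.076]
```

Call:
{"api": "servo_tool", "payload": {
  "steps": [0, 0, 0.02, 0, 0, 0, -1, 0, 0, 0.02, 0, 0, 0, -1, 0, 0, 0, 0, 0, 0, -1]
}}

```text
clock: 6.1
tool_pos: [0.4983, -0.1736, 0.0288]
ee_rot: [2.329, 2.108, 0.001]
contact_force: [1.1, -0.3, 1.7]
width: -0.0
```

Call:
{"api": "servo_tool", "payload": {
  "steps": [0, 0, 0.02, 0, 0, 0, -1, 0, 0, 0.02, 0, 0, 0, -1, 0, 0, 0, 0, 0, 0, -1]
}}

```text
clock: 6.4
tool_pos: [0.4975, -0.1735, 0.0244]
ee_rot: [-2.329, -2.108, 0.0]
contact_force: [1.8, -0.8, 0.8]
width: 0.0007
```

Run:
```python
from h import *
delta([.497,-.174,.023]); prof()
```

```text
t 6.4 pos [ 0.4975 -0.1735  0.0244] x-yaw 84.3 zaxis [-0.  0. -1.] F [ 1.8 -0.8  0.8] w 0.0007
joints [ 0.11  0.5   0.21  2.   -0.16  0.66  1.9 ]
tool delta/100mm [-0.006 -0.005  0.014]
side [(-30, 61, 0.0603), (-20, 37, 0.0613), (-10, 33, 0.0588), (0, 26, 0.0572), (10, 44, 0.0568), (20, 28, 0.0581), (30, 10, 0.0553)]
tip [0.066 0.067 0.069 0.07 ]
```

Rocker is tipping (low end up from 55 to 60 mm). I continue until the hard stop shows in the force.

Call:
{"api": "servo_tool", "payload": {
  "steps": [0, 0, 0.02, 0, 0, 0, -1, 0, 0, 0.02, 0, 0, 0, -1, 0, 0, 0, 0, 0, 0, -1]
}}

```text
clock: 6.75
tool_pos: [0.4977, -0.1735, 0.0228]
ee_rot: [-2.329, -2.107, -0.001]
contact_force: [-6.6, 2.8, 24.7]
width: 0.0005
```

Run:
```python
from h import *
delta([.497,-.174,.023]); prof()
```

```text
t 6.75 pos [ 0.4977 -0.1735  0.0228] x-yaw 84.3 zaxis [-0.     0.001 -1.   ] F [-6.6  2.8 24.7] w 0.0005
joints [ 0.11  0.5   0.21  2.   -0.17  0.66  1.9 ]
tool delta/100mm [-0.006 -0.007 -0.002]
side [(-30, 63, 0.0626), (-20, 29, 0.0626), (-10, 30, 0.0603), (0, 28, 0.0569), (10, 41, 0.056), (20, 25, 0.0573), (30, 10, 0.055)]
tip [0.066 0.067 0.069 0.071]
```

Hard stop reached: 25 N at reported z 0.0228, and the rocker profile is fully over, which fixes the tip offset at 33 mm. Now I lift and cross to the square key.

Call:
{"api": "servo_tool", "payload": {
  "steps": [0, 0, -0.1, 0, 0, 0, -1, 0, 0, -0.3, 0, 0, 0, -1, 0, 0, -0.3, 0, 0, 0, -1, 0, 0, -0.3, 0, 0, 0, -1, 0.12, -0.02, 0, 0, 0, 0, -1, 0.25, -0.045, 0, 0, 0, 0, -1, 0.25, -0.045, 0, 0, 0, 0, -1, 0.25, -0.045, 0, 0, 0, 0, -1, 0.25, -0.045, 0, 0, 0, 0, -1, 0.25, -0.045, 0, 0, 0, 0, -1, 0.25, -0.045, 0, 0, 0, 0, -1, 0.25, -0.045, 0, 0, 0, 0, -1, 0.25, -0.045, 0, 0, 0, 0, -1, 0.25, -0.045, 0, 0, 0, 0, -1, 0.25, -0.045, 0, 0, 0, 0, -1, 0.25, -0.045, 0, 0, 0, 0, -1, 0.25, -0.045, 0, 0, 0, 0, -1, 0.25, -0.045, 0, 0, 0, 0, -1, 0.2, -0.045, 0, 0, 0, 0, -1, 0, 0, 0, 0, 0, 0, -1]
}}

```text
clock: 8.8
tool_pos: [0.4663, 0.1915, 0.1195]
ee_rot: [-2.322, -2.113, 0.003]
contact_force: [1.0, -0.4, -1.0]
width: 0.0003
```

Run:
```python
from h import *
delta([.4725,.189,.04]); prof(); prof("top")
```

```text
t 8.8 pos [0.4663 0.1915 0.1195] x-yaw 84.6 zaxis [-0.003  0.    -1.   ] F [ 1.  -0.4 -1. ] w 0.0003
joints [-0.5   0.31  0.07  1.99 -0.03  0.85  1.06]
tool delta/100mm [-0.019  0.066  0.795]
side [(-30, 60, 0.0627), (-20, 34, 0.0621), (-10, 28, 0.0598), (0, 31, 0.0566), (10, 30, 0.0553), (20, 32, 0.0556), (30, 26, 0.0555)]Traceback (most recent call last):
  File "<stdin>", line 2, in <module>
  File "h.py", line 27, in prof
    m=(abs(W[...,0]-.497)<.014)&(abs(W[...,1]+.174)<.022)&(W[...,2]>.066); print("tip",np.sort(W[...,2][m])[[0,2,5,10]].round(3))
                                                                                       ~~~~~~~~~~~~~~~~~~~~^^^^^^^^^^^^
IndexError: index 0 is out of bounds for axis 0 with size 0
```

Rocker confirmed over. I centre over the square key and go down to a real tip height of about 75 mm, then look.

Call:
{"api": "servo_tool", "payload": {
  "steps": [-0.02, 0.06, 0.1, 0, 0, 0, -1, 0, 0, 0.2, 0, 0, 0, -1, 0, 0, 0.2, 0, 0, 0, -1, 0, 0, 0.2, 0, 0, 0, -1, 0, 0, 0.07, 0, 0, 0, -1, 0, 0, 0, 0, 0, 0, -1]
}}

```text
clock: 9.45
tool_pos: [0.4734, 0.1836, 0.0422]
ee_rot: [-2.331, -2.106, 0.005]
contact_force: [0.4, 0.4, 0.3]
width: 0.0004
```

Run:
```python
from h import *
from workcell import capture
delta([.4725,.189,.018])
c=capture("side"); W=world(c)
m=(abs(W[...,0]-.4725)<.016)&(abs(W[...,1]-.189)<.026)&(W[...,2]>.066)&(W[...,2]<.09); q=W[m]; print("tip",len(q),q.min(0).round(3),q.max(0).round(3))
cv2.imwrite("pics/sq.png",cv2.resize(c["frame"][130:230,180:300,::-1],None,fx=5,fy=5,interpolation=cv2.INTER_CUBIC))
```

```text
t 9.45 pos [0.4734 0.1836 0.0422] x-yaw 84.2 zaxis [-0.003 -0.002 -1.   ] F [0.4 0.4 0.3] w 0.0004
joints [-0.48  0.43  0.07  2.03 -0.05  0.68  1.09]
tool delta/100mm [ 0.053 -0.014  0.242]
tip 23 [0.461 0.167 0.075] [0.482 0.2   0.09 ]
```

View pics/sq.png

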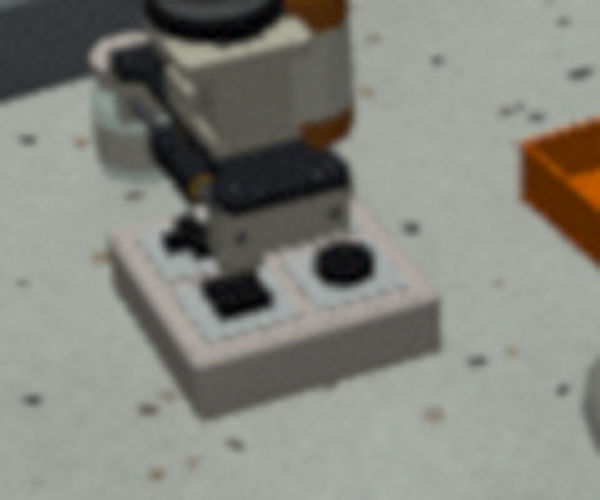

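The side view shows the tips just above the square key (240,293 in the crop). I shift 5 mm and press.

Call:
{"api": "servo_tool", "payload": {
  "steps": [0.05, -0.01, 0.05, 0, 0, 0, -1, 0, 0, 0.06, 0, 0, 0, -1, 0, 0, 0.03, 0, 0, 0, -1, 0, 0, 0.03, 0, 0, 0, -1, 0, 0, 0.03, 0, 0, 0, -1, 0, 0, 0.02, 0, 0, 0, -1, 0, 0, 0, 0, 0, 0, -1]
}}

```text
clock: 10.2
tool_pos: [0.4738, 0.1906, 0.0215]
ee_rot: [2.329, 2.108, -0.0]
contact_force: [0.3, -0.2, -0.2]
width: 0.0004
```

Call:
{"api": "servo_tool", "payload": {
  "steps": [0, 0, 0.02, 0, 0, 0, -1, 0, 0, 0.01, 0, 0, 0, -1, 0, 0, 0, 0, 0, 0, -1]
}}

```text
clock: 10.5
tool_pos: [0.4739, 0.1907, 0.0186]
ee_rot: [2.329, 2.108, 0.0]
contact_force: [0.7, 0.1, -0.1]
width: 0.0005
```

Call:
{"api": "servo_tool", "payload": {
  "steps": [0, 0, 0.02, 0, 0, 0, -1, 0, 0, 0, 0, 0, 0, -1]
}}

```text
clock: 10.7
tool_pos: [0.474, 0.1907, 0.0181]
ee_rot: [-2.329, -2.108, -0.0]
contact_force: [-4.9, -2.1, 17.4]
width: 0.0002
```

```bash
cat >> h.py <<'E'
def keys(tag=""):
    from workcell import capture
    c=capture("side"); W=world(c)
    for n,p in dict(bar=(.5482,.2509),round=(.5411,.1819),cross=(.4792,.2593),square=(.4717,.1894)).items():
        m=(np.hypot(W[...,0]-p[0],W[...,1]-p[1])<.013)&(W[...,2]<.066)&(W[...,2]>.04)&(c["frame"].max(-1)<70)
        print(n,m.sum(),np.median(W[...,2][m]).round(4) if m.any() else None)
    return c
E
python3 - <<'E'
from h import *
delta([.4725,.189,.018]); keys()
E
```

```text
t 10.7 pos [0.474  0.1907 0.0181] x-yaw 84.3 zaxis [-0.  0. -1.] F [-4.9 -2.1 17.4] w 0.0002
joints [-0.49  0.48  0.06  2.03 -0.05  0.63  1.08]
tool delta/100mm [-0.018 -0.013  0.001]
bar 0 None
round 21 0.0591
cross 16 0.0571
square 20 0.05
```

Square key at the bottom stop (z 50 mm, 17 N). Next is the round key.

Call:
{"api": "servo_tool", "payload": {
  "steps": [0, 0, -0.1, 0, 0, 0, -1, 0, 0, -0.3, 0, 0, 0, -1, 0, 0, -0.05, 0, 0, 0, -1, -0.02, 0.2, 0, 0, 0, 0, -1, 0, 0.25, 0, 0, 0, 0, -1, 0, 0.24, 0, 0, 0, 0, -1, 0, 0, 0, 0, 0, 0, -1, 0, 0, 0, 0, 0, 0, -1]
}}

```text
clock: 11.55
tool_pos: [0.5419, 0.1815, 0.0611]
ee_rot: [-2.33, -2.107, 0.002]
contact_force: [-0.3, -0.0, -0.8]
width: 0.0009
```

Run:
```python
from h import *
delta([.542,.182,.018]); keys()
```

```text
t 11.55 pos [0.5419 0.1815 0.0611] x-yaw 84.3 zaxis [-0.001 -0.    -1.   ] F [-0.3 -0.  -0.8] w 0.0009
joints [-0.43  0.49  0.08  1.87 -0.05  0.78  1.15]
tool delta/100mm [0.006 0.001 0.431]
bar 24 0.0584
round 35 0.0591
cross 36 0.0577
square 31 0.0505
```

Square stays down. Pressing round: 43 mm down plus a little.

Call:
{"api": "servo_tool", "payload": {
  "steps": [0, 0, 0.12, 0, 0, 0, -1, 0, 0, 0.12, 0, 0, 0, -1, 0, 0, 0.06, 0, 0, 0, -1, 0, 0, 0.03, 0, 0, 0, -1, 0, 0, 0.03, 0, 0, 0, -1, 0, 0, 0.03, 0, 0, 0, -1, 0, 0, 0.03, 0, 0, 0, -1, 0, 0, 0, 0, 0, 0, -1]
}}

```text
clock: 12.4
tool_pos: [0.5425, 0.1819, 0.0195]
ee_rot: [2.329, 2.108, 0.001]
contact_force: [-0.1, -0.2, -0.2]
width: 0.0003
```

Call:
{"api": "servo_tool", "payload": {
  "steps": [0, 0, 0.02, 0, 0, 0, -1, 0, 0, 0, 0, 0, 0, -1]
}}

```text
clock: 12.6
tool_pos: [0.5429, 0.182, 0.0183]
ee_rot: [2.329, 2.108, 0.002]
contact_force: [-1.4, -0.6, 4.4]
width: 0.0007
```

Run:
```python
from h import *
delta([.549,.2515,.060]); keys()
```

```text
t 12.6 pos [0.5429 0.182  0.0183] x-yaw 84.3 zaxis [ 0.001  0.    -1.   ] F [-1.4 -0.6  4.4] w 0.0007
joints [-0.43  0.56  0.07  1.88 -0.06  0.7   1.15]
tool delta/100mm [ 0.698 -0.008 -0.416]
bar 14 0.0593
round 22 0.0504
cross 33 0.0585
square 37 0.0508
```

Call:
{"api": "servo_tool", "payload": {
  "steps": [0, 0, 0.01, 0, 0, 0, -1, 0, 0, 0, 0, 0, 0, -1]
}}

```text
clock: 12.85
tool_pos: [0.5429, 0.182, 0.0182]
ee_rot: [2.329, 2.108, 0.002]
contact_force: [-3.9, -1.7, 12.7]
width: 0.0005
```

Call:
{"api": "servo_tool", "payload": {
  "steps": [0, 0, -0.12, 0, 0, 0, -1, 0, 0, -0.3, 0, 0, 0, -1, 0, 0, -0.03, 0, 0, 0, -1, 0.2, 0, 0, 0, 0, 0, -1, 0.25, -0.01, 0, 0, 0, 0, -1, 0.25, 0, 0, 0, 0, 0, -1, 0, 0, 0, 0, 0, 0, -1, 0, 0, 0, 0, 0, 0, -1]
}}

```text
clock: 13.65
tool_pos: [0.548, 0.252, 0.0614]
ee_rot: [2.328, 2.11, -0.0]
contact_force: [0.2, -0.3, 0.4]
width: 0.0007
```

Run:
```python
from h import *
delta([.549,.2515,.018]); keys()
```

```text
t 13.65 pos [0.548  0.252  0.0614] x-yaw 84.4 zaxis [-0. -0. -1.] F [ 0.2 -0.3  0.4] w 0.0007
joints [-0.53  0.54  0.07  1.79 -0.05  0.82  1.04]
tool delta/100mm [-0.004  0.01   0.434]
bar 24 0.0586
round 35 0.0515
cross 36 0.058
square 32 0.0505
```

Both are down (z ≈ 51 mm). Now I press the bar key and hold it.

Call:
{"api": "servo_tool", "payload": {
  "steps": [0, 0.01, 0.12, 0, 0, 0, -1, 0, 0, 0.12, 0, 0, 0, -1, 0, 0, 0.06, 0, 0, 0, -1, 0, 0, 0.03, 0, 0, 0, -1, 0, 0, 0.03, 0, 0, 0, -1, 0, 0, 0.03, 0, 0, 0, -1, 0, 0, 0.03, 0, 0, 0, -1, 0, 0, 0.02, 0, 0, 0, -1, 0, 0, 0.01, 0, 0, 0, -1, 0, 0, 0, 0, 0, 0, -1]
}}

```text
clock: 14.7
tool_pos: [0.5492, 0.2512, 0.0181]
ee_rot: [-2.329, -2.108, 0.001]
contact_force: [-5.8, -3.9, 13.4]
width: 0.0004
```

Run:
```python
from h import *
delta([.549,.2515,.018]); keys()
```

```text
t 14.7 pos [0.5492 0.2512 0.0181] x-yaw 84.3 zaxis [-0. -0. -1.] F [-5.8 -3.9 13.4] w 0.0004
joints [-0.52  0.6   0.07  1.8  -0.05  0.74  1.04]
tool delta/100mm [ 0.003 -0.002  0.001]
bar 12 0.05
round 34 0.0506
cross 31 0.0587
square 35 0.0509
```

Bar key is at the stop (z 50 mm, 13 N). I hold briefly, then lift clear.

Call:
{"api": "servo_tool", "payload": {
  "steps": [0, 0, 0, 0, 0, 0, -1, 0, 0, 0, 0, 0, 0, -1, 0, 0, -0.15, 0, 0, 0, -1, 0, 0, -0.3, 0, 0, 0, -1, 0, 0, -0.3, 0, 0, 0, -1, 0, 0, -0.3, 0, 0, 0, -1, 0, 0, -0.1, 0, 0, 0, -1, 0, 0, 0, 0, 0, 0, -1, 0, 0, 0, 0, 0, 0, -1, 0, 0, 0, 0, 0, 0, -1]
}}

```text
clock: 15.75
tool_pos: [0.5481, 0.251, 0.13]
ee_rot: [-2.329, -2.108, 0.004]
contact_force: [-0.1, 0.1, 0.4]
width: 0.0006
```

Run:
```python
from h import *
from workcell import capture
delta([.549,.2515,.018]); c=keys()
a=dict(np.load("top0.npz"));t=capture("top");W=world(t)
w=W[200:260,300:350]; m=(w[...,2]>.035)&(w[...,2]<.075); print(cv2.minAreaRect(w[m][:,:2].astype(np.float32)))
cv2.imwrite("pics/end.png",cv2.resize(c["frame"][100:360,150:400,::-1],None,fx=2.3,fy=2.3))
```

```text
t 15.75 pos [0.5481 0.251  0.13  ] x-yaw 84.3 zaxis [-0.003 -0.001 -1.   ] F [-0.1  0.1  0.4] w 0.0006
joints [-0.53  0.45  0.08  1.74 -0.04  0.95  1.03]
tool delta/100mm [0.008 0.011 1.12 ]
bar 20 0.0582
round 33 0.0508
cross 35 0.058
square 30 0.0509
((0.4736080765724182, -0.17163705825805664), (0.06449306011199951, 0.12019263207912445), 86.28693389892578)
```

View pics/end.png

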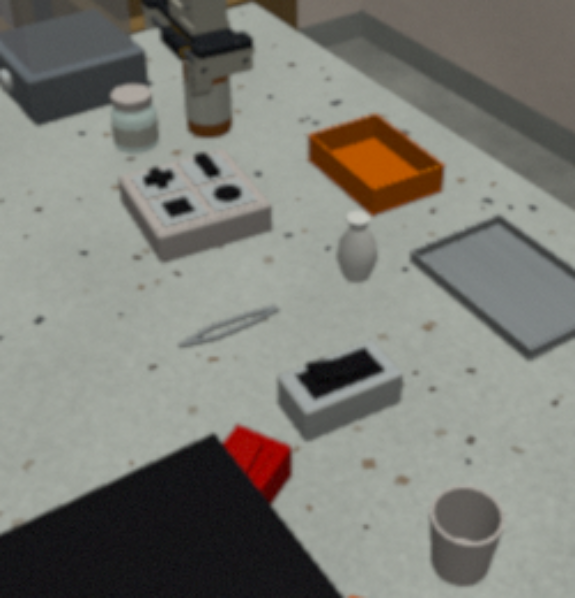

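The closing view shows the rocker over (near end up, at about (320,370)), square and round keys down, bar and plus up, and the other things in place. Handing in.

```bash
python3 -c "
from workcell import job_done; print(job_done())"
```

```text
the job is handed in; nothing more can be done
None
```

I pressed the rocker, the square key, the round key and the bar key in that order with closed fingers. Each went to its hard stop (13–25 N), and I handed the job in at about 16 s on the clock. `job_done` gave no verdict, so the result rests on my own checks.

- **Heights (last camera depth checks):** the rocker's pressed half lay level at 55.5 mm, measured just after that press. The square and round keys stayed down at about 51 mm. The bar key was back up at 58 mm, and the plus-shaped key stayed at 58 mm.
- **Other things:** the power box moved less than 1 mm by depth outline. The vase, tweezers and the rest looked unmoved in the last side picture, but I did not measure them. The arm was clear, with no contact force.
- **Disagreement:** the reported TCP height was about 33 mm below the real fingertips. Depth showed it and the contact heights confirmed it, so I pressed by guarded steps and force, not by the reported height. The force also read almost nothing while the rocker and keys were moving; it rose only at the stops.

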